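# Feel for the release notch and pop the sampler drawer

### The arm

A 6-joint arm with a two-finger parallel gripper is mounted at the origin on the work surface. World frame = base frame: x ahead of the robot, y to its left, z up, the work surface at z = 0. Lengths are in mm, angles in rad, forces in N, time in s.
With the tool pointing down it reaches from about 250 to 725 mm from the base axis. Payload 4 kg.
Tool frame: the origin (TCP) lies at the very end of the fingers, on their centre line; the grasp point (between the pads) lies 19 mm behind it; x points along the fingers, z is the direction in which the jaws open and shut, and the axes are right-handed (so a half turn about x gives the same grasp; the last joint's range is limited). The gripper opens to 85 mm and grips with 20 to 120 N. Pads are 22 mm wide; open, the fingers measure 114 mm over their backs; the gripper's body (76 mm by 85 mm) begins 54 mm behind the grasp point. The pads swing forward as they close: fully open they stand 13 mm farther back than shut.
Start: joints at [1.214, 0.241, 0.005, 1.335, 0, 1.571], TCP at [174.637, 468.51, 231.306] pointing down, gripper open.
Joint ranges: [-2.72, 2.72], [-1.05, 1.87], [-1.09, 1.28], [-1.99, 2.15], [-1.42, 1.44], [-3.14, 3.14]. Speed limits (rad/s): [2.79, 2.79, 3.14, 3.14, 3.14, 3.14].

### API

Orientations are given as a unit quaternion [x, y, z, w].
In Python, from station import ctrl gives the robot as it stands.
- The arm moves only by the tool servo_tool, never from a script. Its argument "moves" is one flat list of numbers, 7 for each row, row after row: the shift along the world's x, y, z as a fraction of full scale, then the turn, a rotation vector about the world's x, y, z as a fraction of full scale, then the gripper command: -1 is fully open, 1 is shut, values between are in proportion. In form: [dx, dy, dz, wx, wy, wz, grip, dx, dy, dz, wx, wy, wz, grip, ...]. A call has 1 to 10 rows; each row shifts and turns the pose as measured when the row begins; what a row does not reach is not made up. Full scale, the value 1, is 0.05 m for a shift and 0.1 rad for a turn. A row lasts 1/10 s, in which the tool goes at most 50 mm and 8.59 degrees, less where a joint would pass 70% of its speed; a pose out of reach is approached as far as the arm can. A call with a number of a shift or a turn outside -1 to 1 is refused whole. A call with a gripper value outside its range is refused whole. The fingers move at their own pace and stop on an object; "newtons" is the grip in N (left out, the last holds). Time passes only in rows, so rows that do not move let the fingers close. It gives the time, the measured TCP pose, the force and the opening at its end, in the units of the state.
- ctrl.observe(): the state, without advancing time (a new reading comes with each control period).
- ctrl.read_camera(name): name is "side" or "top"; returns a dict with "color" (384x512x3 uint8, red, green, blue), "intrinsics" (3x3 intrinsics, pixels), "k1" (the pictures are not rectified: a ray, as slopes to the right and down, at radius r is drawn at 1 + k1 r^2 times it, then the intrinsics apply), "pose" (4x4, takes a point from camera to world coordinates). Camera axes: x right, y up, looking along -z (the intrinsics and any distortion apply to the point x, -y, -z); pixel columns grow to the right and rows downward; lengths in mm; the calibration is good to about 2 mm. A picture is of the moment at which its call begins. There is no depth.
- ctrl.hand_in(): hands the job in, once; it reports no verdict.
Trained networks look in a picture, given as the dict that the camera call returned (one of the last four; its "shot" number tells which), for a name from the list of things; names that differ only in an ending like _2 or _b are one class to them, and where a whole thing is asked for, a point or a joint stands for the part that bears it (a point fixed in the world has none). Each returns a list of dicts, best first, with "score" (0 to 1); they miss things now and then, are a little off and sometimes report something else, mostly with a low value. They report only what shows in the picture. A call takes as long as a camera call.
- ctrl.recognise(query, picture): "location" ([x, y, z] in mm, in world coordinates, good to about 4 mm: the middle of the surface that is visible of it).
The state is a dict: "time_s": time; "q": joint angles; "joint_velocities": joint speeds; "tau": joint torques, N m; "eef_pos": TCP position; "tool_rot": TCP orientation; "ft_force": force on the tool from outside, world axes, zero at the start; "wrist_torque": the same for the moment, N m; "opening": finger opening in mm.
Only numpy, scipy, OpenCV 4.12 (cv2) and the standard library are available. Lean on these libraries where they do the work, as an engineer would, in place of code of your own. Each camera call takes 0.05 s, during which the arm holds its last target.

### The job

The sampler's drawer is shut, and its release key hides in a notch somewhere along the white rim on the front top edge. Put a fingertip on top of the blue end pad, slide it from there along the top of the rim until you feel the notch, press the key inside fully down so that the drawer pops out, then back away. Do not touch the drawer itself, and do not pick up or shift anything else.

Things in the scene. Friction and masses are not known exactly. Their poses are not given: they have to be found in the camera images.
- sampler: white fixed box, 280 mm deep (x), 470 wide (y); origin under its middle, on the table; front = its -x side. Flat deck 100 mm up. Along the front top edge runs a ridge 24 mm deep, 20 high (centre line x = -126 mm, top 120 mm up): white cap y +235 to +145, blue pad +145 to +100, white rim +100 to -100, white cap to -235. Nothing stands on the deck within 130 mm behind the ridge
- pad: blue end pad of the ridge: 24 mm (x) by 45 mm (y), rigid; origin at the centre of its top face, axes as the sampler. Pad and caps stand 0.5 mm above the rim
- rim: white rim, 24 mm (x) by 200 (y), rigid, smooth; origin at mid-length, on its top; axes as the sampler, pad at its +y end. The notch is a gap 40 mm long in y, open front and rear, its middle anywhere from -60 to +40 mm from here: feel for it. The white key, 22 mm deep (x), is its whole floor, 4 mm below the rim top. Deck: 20 mm below the rim top
- key (a joint): how far the release key has been pressed straight down, m: 0 up, 0.008 fully down, where it meets a hard stop. It resists with about 4 N, has no spring, and stays where it is pushed
- drawer (a joint): how far the grey sample drawer in the front face has come out towards the front, m: 0 shut, 0.024 out. It follows the key (3 mm for each 1 mm of the key) and pops out by itself. Its front panel is 304 mm wide, from 20 to 84 mm above the table, and stands flush with the front of the ridge when shut
- clear_bottle: clear glass solvent bottle, 64 mm wide, 120 mm tall, blue cap; stands on the sampler deck; origin at the centre of its underside. Leave it alone
- amber_bottle: amber glass solvent bottle, 64 mm wide, 120 mm tall, white cap; stands on the sampler deck; origin at the centre of its underside. Leave it alone
- vial: small amber vial, 22 mm wide, 34 mm tall; stands on the sampler deck; origin at the centre of its underside. Leave it alone
- beaker: glass beaker, 68 mm wide, 80 mm tall; on the table; origin at the centre of its underside. Leave it alone
- spanner: steel spanner, 150 mm long, lying flat; on the table; origin at the centre of its underside. Leave it alone
- mouse: white computer mouse, 100 x 58 x 30 mm; on the table; origin at the centre of its underside. Leave it alone
- vial_tray: blue open divided tray, 100 x 160 x 35 mm; on the table; origin at the centre of its underside. Leave it alone

How it is judged (in metres and radians):
On the way, in this order (a step that is already met when the one before it is completed fails the run):
1. a fingertip rests on the blue pad (over 0.5 N) and not on the rim, key not yet pressed (contact force between the fingers and pad above 0.5 N and contact force between the fingers and rim below 0.1 N and value of joint key below 0.001 m), for 0.1 s.
2. off the pad, the fingertip slides in touch with the rim (over 0.3 N for 0.25 s), key not yet pressed (contact force between the fingers and rim above 0.3 N and contact force between the fingers and pad below 0.1 N and value of joint key below 0.001 m), for 0.25 s.
3. the fingertip, in the notch, presses the key down at least 6 mm (value of joint key above 0.006 m and contact force between the fingers and rim above 0.5 N), for 0.05 s.
At the end, for the whole second after the job is handed in: The key is down by more than 6 of its 8 mm, the drawer is out by more than 18 mm and at rest, and every loose thing is within 15 mm of where it stood (value of joint key above 0.006 m and value of joint drawer above 0.018 m and velocity of joint drawer below 0.01 m/s and distance of each of clear_bottle, amber_bottle, vial, beaker, spanner, mouse, vial_tray from where it was at the start of the episode below 0.015 m); the robot touches nothing.
It fails at once if a loose thing is lifted or shifted by more than 15 mm (distance of any of clear_bottle, amber_bottle, vial, beaker, spanner, mouse, vial_tray from where it was at the start of the episode above 0.015 m).
It fails at once if the robot pushes or pulls the drawer itself (over 2 N) (contact force between any of the fingers, the arm and drawer above 2 N).
It also fails if it takes over 54 s, if anything falls off the work surface, if the arm or the gripper's body presses on something with over 40 N, if the wrist force passes 120 N, or if a joint passes its speed limit or range.

## Working session

There is one attempt and no reset: what is moved stays moved. The work goes in short steps, Python scripts to look and compute and a tool call to move; the robot and the scene stay as the last step left them, time stands still between calls to the robot, and variables do not carry over. Pictures are saved under pics/ and viewed, and the job is handed in when it is done.

Besides the shell and the picture viewer there is one more tool, called after ">>>" as name(argument=value, ...) on one line, values as JSON. servo_tool: Moves the arm, as the interface text tells. Shift numbers are shares of 0.05 m and turn numbers shares of 0.1 rad, none past 1 either way. Its arguments: {"type":"object","properties":{"moves":{"type":"array","items":{"type":"number","minimum":-1,"maximum":1}},"newtons":{"type":"number"}},"required":["moves"]}

```bash
ls; mkdir -p pics
python3 - <<'E'
from station import ctrl
import cv2
print(ctrl.observe())
for n in ("side","top"):
    p=ctrl.read_camera(n)
    cv2.imwrite(f"pics/{n}0.png",p["color"][:,:,::-1])
    print(n,p["intrinsics"],p["k1"],p["pose"])
    for q in ("sampler","pad","rim","key","drawer","clear_bottle","amber_bottle","vial","beaker"):
        print(q,[(r["score"],r["location"]) for r in ctrl.recognise(q,p)][:2])
E
```

```text
pics
{'time_s': 0.0, 'q': array([ 1.21398268e+00,  2.41424300e-01,  3.71221522e-03,  1.33518157e+00,
       -2.92190193e-06,  1.57078923e+00]), 'joint_velocities': array([ 0.00053038, -0.00053496,  0.00038311,  0.00169516,  0.00054114,
       -0.00150822]), 'tau': array([-5.19114783e-04, -3.72323799e+01,  2.52405775e+01,  1.70702155e-02,
       -1.15663142e-04, -4.09177844e-06]), 'eef_pos': array([174.42561403, 467.91572467, 230.40270852]), 'tool_rot': array([-0.40375853,  0.58140151,  0.40291091,  0.58018457]), 'ft_force': array([-0.29890448, -0.24471598,  0.0206133 ]), 'wrist_torque': array([-0.00545763,  0.02368162,  0.03263438]), 'opening': 85.24900757919306}
side [[364.73056845   0.         252.95574505]
 [  0.         364.73056845 188.00406581]
 [  0.           0.           1.        ]] 0.004178660331721741 [[ 6.87370899e-01  4.83939209e-01 -5.41594026e-01 -4.43719160e+01]
 [-7.25976373e-01  4.35305204e-01 -5.32416834e-01 -5.38951535e+02]
 [-2.18986840e-02  7.59152305e-01  6.50544561e-01  7.81282115e+02]
 [ 0.00000000e+00  0.00000000e+00  0.00000000e+00  1.00000000e+00]]
sample
[... 333 characters left out ...]
2.4, 55.1])]
top [[432.84344447   0.         254.13513202]
 [  0.         432.84344447 186.05028883]
 [  0.           0.           1.        ]] 0.011187019791768067 [[ 1.49327425e-02  9.97417153e-01 -7.02569244e-02  4.02330700e+02]
 [-9.99840898e-01  1.42095016e-02 -1.07827964e-02  2.95657496e+01]
 [-9.75663022e-03  7.04067631e-02  9.97470649e-01  1.49651429e+03]
 [ 0.00000000e+00  0.00000000e+00  0.00000000e+00  1.00000000e+00]]
sampler []
pad []
rim [(0.59, [521.8, -40.0, 117.7])]
key []
drawer []
clear_bottle [(0.82, [708.1, 20.3, 180.9])]
amber_bottle [(0.61, [711.9, -95.9, 186.7])]
vial [(0.64, [678.5, -223.9, 131.7])]
beaker [(0.75, [516.0, 81.7, 124.7]), (0.59, [448.9, -490.8, 43.5])]
```

View pics/side0.png

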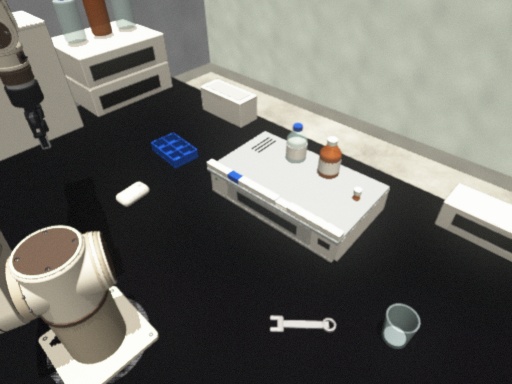

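View pics/top0.png

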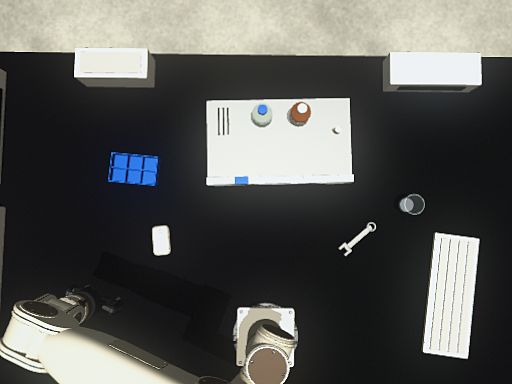

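The side picture shows the blue pad near (235,177), with the ridge running to about (342,234). In the top picture the pad is near (241,181) and the ridge runs from (207,180) to (353,178). Next I'll measure these precisely.

```bash
cat > h.py <<'E'
import numpy as np, cv2
def unproj(p,uv,z):
    K=np.array(p["intrinsics"]);k1=p["k1"];T=np.array(p["pose"])
    x=cv2.undistortPoints(np.array(uv,float).reshape(-1,1,2),K,np.array([k1,0,0,0.]))[:,0]
    d=np.c_[x[:,0],-x[:,1],-np.ones(len(x))]@T[:3,:3].T
    o=T[:3,3]
    return o+d*((z-o[2])/d[:,2])[:,None]
def proj(p,P):
    T=np.linalg.inv(p["pose"]);c=(np.atleast_2d(P)@T[:3,:3].T+T[:3,3])*[1,-1,-1]
    return cv2.projectPoints(c,np.zeros(3),np.zeros(3),np.array(p["intrinsics"]),np.array([p["k1"],0,0,0.]))[0][:,0]
E
python3 - <<'E'
from station import ctrl
from h import *
for n,box in (("side",(200,260,150,200)),("top",(220,260,165,195))):
    p=ctrl.read_camera(n);c=p["color"].astype(int)
    b=((c[:,:,2]-c[:,:,0])>40); m=np.zeros_like(b);m[box[2]:box[3],box[0]:box[1]]=b[box[2]:box[3],box[0]:box[1]]
    v,u=np.nonzero(m); w=(c[:,:,2]-c[:,:,0])[v,u]
    print(n,len(u),u.min(),u.max(),v.min(),v.max(),unproj(p,[[np.average(u,weights=w),np.average(v,weights=w)]],120.5))
    P=unproj(p,np.c_[u,v],120.5);print(P.min(0),P.max(0))
    r=(190,360,85,200) if n=="top" else (195,400,120,260)
    im=cv2.resize(p["color"][r[2]:r[3],r[0]:r[1],::-1],None,fx=4 if n=="top" else 3.9,fy=4 if n=="top" else 3.9,interpolation=cv2.INTER_CUBIC)
    cv2.imwrite(f"pics/{n}1.png",im)
E
```

```text
side 110 228 242 171 182 [[510.29955589  80.8112604  120.5       ]]
[490.47850603  53.63707491 120.5       ] [526.63344151 103.07446428 120.5       ]
top 102 235 248 176 183 [[518.43246596  86.05474521 120.5       ]]
[508.13426553  64.15073687 120.5       ] [531.0905741  105.97002214 120.5       ]
```

View pics/side1.png

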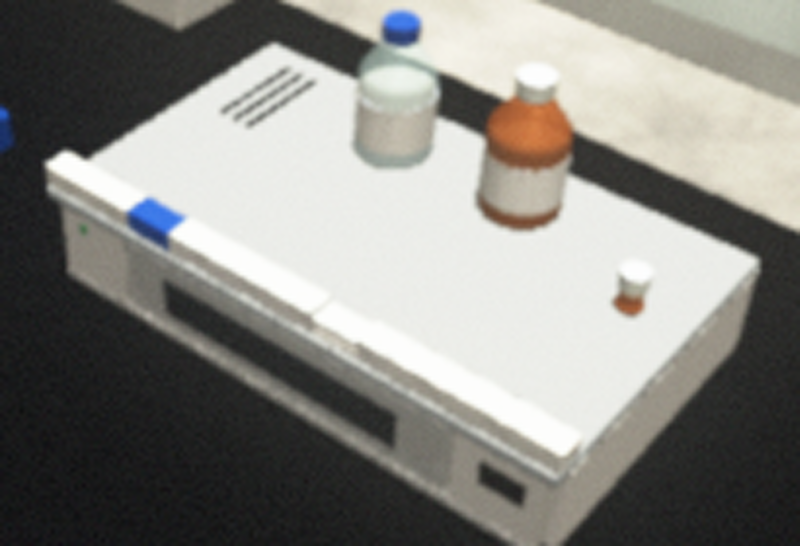

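View pics/top1.png

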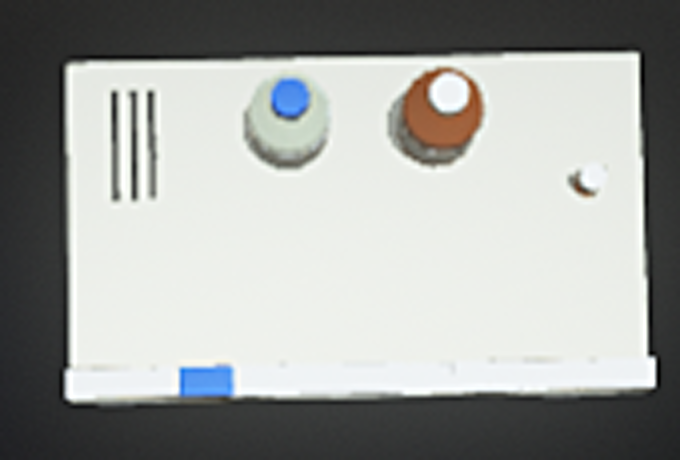

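```bash
cat > fit.py <<'E'
from station import ctrl
from h import *
from scipy.optimize import least_squares
ps=ctrl.read_camera("side");pt=ctrl.read_camera("top")
L={"side":[((65,152),(-114,235,120.5)),((46,172),(-138,235,120.5)),((580,438),(-114,-235,120.5)),((562,457),(-138,-235,120.5)),((150,199),(-114,145,120.5)),((187,218),(-114,100,120.5)),((757,262),(140,-235,100)),((275,42),(140,235,100))],
"top":[((65,368),(-114,235,120.5)),((657,356),(-114,-235,120.5)),((66,400),(-138,235,120.5)),((656,388),(-138,-235,120.5)),((180,368),(-114,145,120.5)),((233,367),(-114,100,120.5)),((180,397),(-138,145,120.5)),((233,396),(-138,100,120.5)),((66,62),(140,235,100)),((640,52),(140,-235,100))]}
def px(n,c):
    s,o=(3.9,(195,120)) if n=="side" else (4,(190,85))
    return (np.array(c)+.5)/s-.5+o
def W(v,l):
    c,s=np.cos(v[2]),np.sin(v[2]);l=np.array(l,float)
    return np.array([v[0]+c*l[0]-s*l[1],v[1]+s*l[0]+c*l[1],l[2]])
def res(v,names):
    return np.concatenate([proj(p,W(v,l))[0]-px(n,c) for n,p in (("side",ps),("top",pt)) if n in names for c,l in L[n]])
for names in (("side",),("top",),("side","top")):
    r=least_squares(res,[640,-30,0],args=(names,),loss="soft_l1",x_scale=[10,10,.1])
    print(names,r.x,"pad",W(r.x,(-126,122.5,120.5)),"rim",W(r.x,(-126,0,120)))
    print(res(r.x,names).reshape(-1,2).round(1).tolist())
    q=r.x
    # notch
    N=unproj(ps,[px("side",(330,298)),px("side",(372,323))],120)
    c,s=np.cos(q[2]),np.sin(q[2])
    print("notch local",[((c*(a[0]-q[0])+s*(a[1]-q[1])),(-s*(a[0]-q[0])+c*(a[1]-q[1]))) for a in N])
x0=295;x1=342
im=cv2.resize(ps["color"][165:240,230:345,::-1],None,fx=6.9,fy=6.9,interpolation=cv2.INTER_CUBIC)
im=np.clip((im.astype(float)-120)*1.9,0,255).astype(np.uint8)
cv2.imwrite("pics/side2.png",im)
E
python3 fit.py
```

```text
('side',) [ 6.42337691e+02 -3.67471058e+01  2.60579155e-02] pad [513.18873351  82.42838112 120.5       ] rim [516.38046692 -40.03003156 120.        ]
[[-0.1, -0.4], [-1.0, -2.0], [0.6, -0.0], [-0.1, 0.8], [-1.1, -0.9], [0.5, 0.4], [1.5, -0.1], [-0.5, 0.0]]
notch local [(np.float64(-113.72498988230642), np.float64(-34.068539880428744)), (np.float64(-115.04687320337482), np.float64(-71.74139186971361))]
('top',) [ 6.48045416e+02 -3.27008565e+01  3.28837195e-02] pad [518.08600503  85.59031548 120.5       ] rim [522.11353472 -36.84345847 120.        ]
[[0.2, 0.3], [-0.4, 0.5], [0.0, -0.2], [0.1, 0.0], [-0.4, -0.3], [0.4, -0.3], [-0.3, -0.0], [0.6, -0.0], [-0.1, 0.3], [-0.1, -0.2]]
notch local [(np.float64(-119.79255507708315), np.float64(-37.14789213581019)), (np.float64(-121.37155311058268), np.float64(-74.81084366289166))]
('side', 'top') [ 6.46396877e+02 -3.37652490e+01  2.83321551e-02] pad [516.97721939  85.1162143  120.5       ] rim [520.44744408 -37.33462294 120.        ]
[[0.2, -1.3], [-0.6, -2.9], [0.7, -1.6], [0.0, -0.9], [-0.8, -1.9], [0.8, -0.6], [1.2, -1.4], [-0.5, -0.7], [0.4, 0.5], [-0.2, 1.4], [0.1, -0.1], [0.3, 0.9], [-0.2, 0.1], [0.6, 0.1], [-0.2, 0.3], [0.7, 0.4], [0.4, 0.4], [0.4, 0.6]]
notch local [(np.float64(-117.94420307003507), np.float64(-36.67548413679746)), (np.float64(-119.35175999256965), np.float64(-74.34523242412887))]
```

View pics/side2.png

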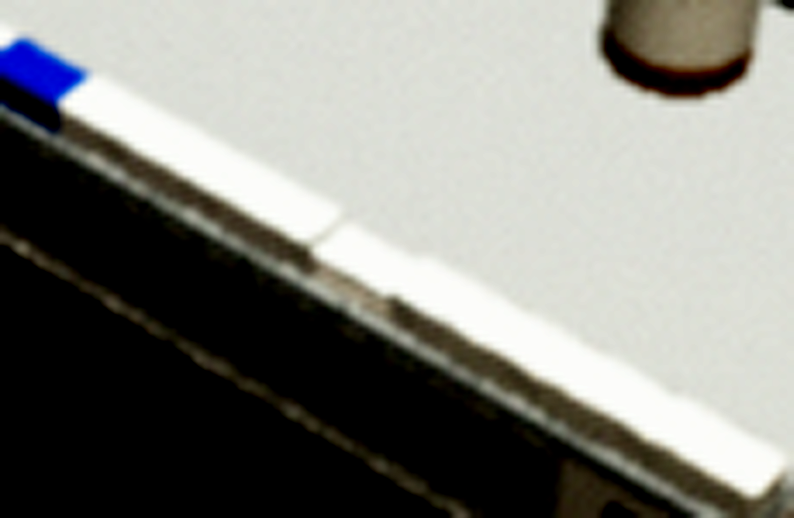

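The side picture shows the notch between about (277,200) and (286,209) in full-picture pixels. That puts its middle near local y -52 mm, which I'll confirm by feel. Now for the jaw direction and the shift needed.

Run:
```python
from station import ctrl
from scipy.spatial.transform import Rotation as R
o=ctrl.observe();r=R.from_quat(o["tool_rot"]);print(r.as_matrix().round(3),o["eef_pos"],o["q"].round(3))
import numpy as np
z=r.as_matrix()[:,2]
for t in (0.028,0.028+np.pi,0.028+np.pi/2,0.028-np.pi/2): print(t,(t-np.arctan2(z[1],z[0])+np.pi)%(2*np.pi)-np.pi)
```

```text
[[ 0.    -0.937  0.349]
 [ 0.     0.349  0.937]
 [-1.     0.     0.   ]] [174.64061545 468.50954087 231.32288999] [1.214 0.241 0.005 1.335 0.    1.571]
0.028 -1.185981539695908
3.169592653589793 1.9556111138938856
1.5987963267948966 0.38481478709898864
-1.5427963267948965 -2.7567778664908045
```

>>> servo_tool(moves=[0.5,-0.6,0,0,0,-1,1,0.5,-0.6,0,0,0,-1,1,0.5,-0.6,0,0,0,-1,1,0.5,-0.6,0,0,0,-1,1,0.5,-0.6,0,0,0,-1,1,0.5,-0.6,0,0,0,-1,1,0.5,-0.6,0,0,0,-1,1,0.5,-0.6,0,0,0,-1,1,0.5,-0.6,0,0,0,-1,1,0.5,-0.6,0,0,0,-1,1], newtons=60)

```text
time_s: 2.2
eef_pos: [429.7, 161.0, 232.1]
tool_rot: [-0.065, 0.702, 0.066, 0.706]
ft_force: [0.3, 1.0, 0.2]
opening: -0.0
```

```bash
cat > st.py <<'E'
from station import ctrl
from scipy.spatial.transform import Rotation as R
import numpy as np
o=ctrl.observe();M=R.from_quat(o["tool_rot"]).as_matrix()
print(o["time_s"],"pos",o["eef_pos"].round(2),"F",o["ft_force"].round(2),"op",round(o["opening"],1))
x=M[:,0];z=M[:,2];c=np.cross(x,[0,0,-1]);print("tilt fix",c.round(4),"yaw fix",round(0.028-np.arctan2(z[1],z[0]),4))
E
python3 st.py
```

```text
2.2 pos [429.65 160.97 232.08] F [0.3  0.96 0.24] op -0.0
tilt fix [-0.0027  0.0056  0.    ] yaw fix -0.1573
```

>>> servo_tool(moves=[0.5,-0.4,0,0,0,-0.8,1,0.5,-0.4,0,0,0,-0.6,1,0.4,-0.4,-0.2,0,0,0,1,0.2,-0.2,-0.4,0,0,0,1,0,0,-0.4,0,0,0,1,0,0,0,0,0,0,1])

```text
time_s: 2.8
eef_pos: [517.0, 82.2, 181.5]
tool_rot: [-0.009, 0.703, 0.01, 0.711]
ft_force: [-1.8, 0.2, 0.2]
opening: 0.0
```

```bash
python3 st.py
```

```text
2.8 pos [516.95  82.18 181.52] F [-1.78  0.16  0.16] op 0.0
tilt fix [-0.0019  0.0111  0.    ] yaw fix 0.0006
```

>>> servo_tool(moves=[0,0.06,-0.4,0,0.11,0,1,0,0,-0.3,0,0,0,1,0,0,-0.2,0,0,0,1,0,0,-0.1,0,0,0,1,0,0,0,0,0,0,1,0,0,0,0,0,0,1])

```text
time_s: 3.4
eef_pos: [518.7, 86.6, 134.5]
tool_rot: [-0.009, 0.705, 0.011, 0.709]
ft_force: [0.2, -0.7, 0.2]
opening: -0.3
```

```bash
python3 st.py
python3 - <<'E'
from station import ctrl
from h import *
for n,b in (("side",(190,330,110,230)),("top",(190,360,85,210))):
    p=ctrl.read_camera(n);cv2.imwrite(f"pics/{n}3.png",cv2.resize(p["color"][b[2]:b[3],b[0]:b[1],::-1],None,fx=4.5,fy=4.5,interpolation=cv2.INTER_CUBIC))
E
```

```text
3.4 pos [518.69  86.55 134.5 ] F [ 0.17 -0.73  0.16] op -0.3
tilt fix [-0.003   0.0054  0.    ] yaw fix -0.0009
```

View pics/side3.png

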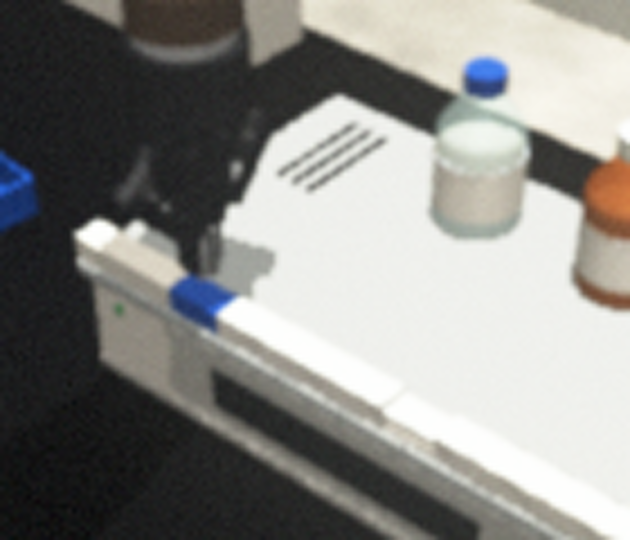

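View pics/top3.png

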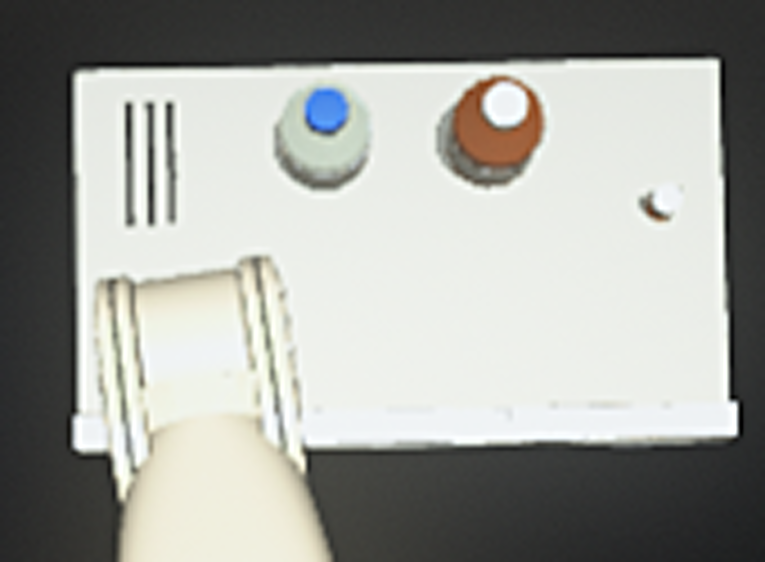

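Run:
```python
from station import ctrl
from h import *
p=ctrl.read_camera("side")
for P in ([518.7,86.6,134.5],[504,86.6,134.5],[504,75.6,134.5],[533,75.6,134.5],[518.7,86.6,120.5]):
    u=proj(p,P)[0];print(P,u,(u-[190,110])*4.5)
```

```text
[518.7, 86.6, 134.5] [234.72084442 169.47304861] [201.24379991 267.62871876]
[504, 86.6, 134.5] [231.07540086 171.80186781] [184.83930387 278.10840513]
[504, 75.6, 134.5] [233.74027355 173.38250072] [196.83123096 285.22125325]
[533, 75.6, 134.5] [240.87961851 168.77299417] [228.95828327 264.47847375]
[518.7, 86.6, 120.5] [234.98115519 173.26123851] [202.41519835 284.67557329]
```

>>> servo_tool(moves=[-0.07,-0.01,-0.1,0,0.05,0,1,0,0,-0.1,0,0,0,1,0,0,-0.02,0,0,0,1,0,0,0,0,0,0,1,0,0,0,0,0,0,1])

```text
time_s: 4.05
eef_pos: [515.3, 85.9, 123.4]
tool_rot: [-0.009, 0.706, 0.011, 0.708]
ft_force: [0.3, 0.5, -0.4]
opening: -0.0
```

```bash
python3 st.py
```

```text
4.05 pos [515.32  85.87 123.39] F [ 0.31  0.5  -0.4 ] op -0.0
tilt fix [-0.0031  0.0016  0.    ] yaw fix -0.0006
```

>>> servo_tool(moves=[0,0,-0.02,0,0,0,1,0,0,-0.02,0,0,0,1,0,0,-0.02,0,0,0,1,0,0,-0.02,0,0,0,1])

```text
time_s: 4.45
eef_pos: [515.7, 85.9, 120.1]
tool_rot: [-0.009, 0.706, 0.011, 0.708]
ft_force: [-2.4, -0.5, 10.6]
opening: 0.0
```

```bash
python3 st.py
```

```text
4.45 pos [515.7   85.9  120.06] F [-2.45 -0.52 10.65] op 0.0
tilt fix [-0.0033  0.0026  0.    ] yaw fix -0.0005
```

>>> servo_tool(moves=[0,0,-0.01,0,0,0,1,0,0,-0.01,0,0,0,1,0,-0.1,-0.01,0,0,0,1,0.003,-0.15,-0.01,0,0,0,1,0.003,-0.15,-0.01,0,0,0,1,0.003,-0.15,-0.01,0,0,0,1,0.003,-0.15,-0.01,0,0,0,1,0.003,-0.15,-0.01,0,0,0,1])

```text
time_s: 5.25
eef_pos: [519.7, 44.2, 119.6]
tool_rot: [-0.007, 0.703, 0.015, 0.711]
ft_force: [-1.2, 4.5, 7.1]
opening: 0.1
```

```bash
python3 st.py
```

```text
5.25 pos [519.67  44.2  119.57] F [-1.19  4.48  7.13] op 0.1
tilt fix [-0.0119  0.0113  0.    ] yaw fix -0.0037
```

>>> servo_tool(moves=[-0.02,-0.1,-0.01,-0.04,0.05,0,1,-0.02,-0.1,-0.01,-0.04,0.05,0,1,-0.02,-0.1,-0.01,-0.02,0.03,0,1,-0.01,-0.1,-0.01,-0.02,0.03,0,1,0,-0.1,-0.01,-0.02,0.03,0,1,0,-0.1,-0.01,-0.02,0.03,0,1])

```text
time_s: 5.85
eef_pos: [519.7, 12.6, 119.6]
tool_rot: [-0.009, 0.708, 0.012, 0.706]
ft_force: [-1.1, 4.6, 7.0]
opening: 0.1
```

```bash
python3 st.py
```

```text
5.85 pos [519.72  12.64 119.57] F [-1.06  4.65  7.  ] op 0.1
tilt fix [-0.004  -0.0023 -0.    ] yaw fix -0.0024
```

>>> servo_tool(moves=[-0.01,-0.1,-0.01,-0.02,0,0,1,-0.01,-0.1,-0.01,-0.02,0,0,1,-0.01,-0.1,-0.01,-0.02,0.02,0,1,-0.01,-0.1,-0.01,-0.02,0.02,0,1,-0.01,-0.1,-0.01,-0.02,0.02,0,1,-0.01,-0.1,-0.01,-0.02,0.02,0,1,-0.01,-0.1,-0.01,-0.02,0.02,0,1])

```text
time_s: 6.55
eef_pos: [519.9, -23.1, 119.6]
tool_rot: [-0.011, 0.708, 0.011, 0.706]
ft_force: [0.7, 3.7, 6.5]
opening: 0.3
```

```bash
python3 st.py
```

```text
6.55 pos [519.92 -23.14 119.56] F [0.72 3.73 6.5 ] op 0.3
tilt fix [-0.0001 -0.0026 -0.    ] yaw fix -0.0025
```

>>> servo_tool(moves=[-0.01,-0.1,-0.01,0,0,0,1,-0.01,-0.1,-0.01,0,0.02,0,1,-0.01,-0.1,-0.01,0,0.02,0,1,-0.01,-0.1,-0.01,0,0.02,0,1,-0.01,-0.1,-0.01,0,0.02,0,1,-0.01,-0.1,-0.01,0,0.02,0,1,-0.01,-0.1,-0.01,0,0.02,0,1,-0.01,-0.1,-0.01,0,0.02,0,1])

```text
time_s: 7.35
eef_pos: [519.2, -63.9, 119.6]
tool_rot: [-0.007, 0.709, 0.015, 0.705]
ft_force: [0.9, 5.1, 6.8]
opening: -0.2
```

```bash
python3 st.py
```

```text
7.35 pos [519.21 -63.89 119.59] F [0.92 5.14 6.85] op -0.2
tilt fix [-0.0124 -0.0062 -0.    ] yaw fix -0.0031
```

>>> servo_tool(moves=[0,-0.06,-0.01,-0.06,-0.04,0,1,0,-0.06,-0.01,-0.06,-0.03,0,1,0,-0.06,-0.01,0,0,0,1,0,-0.06,-0.01,0,0,0,1])

```text
time_s: 7.75
eef_pos: [519.9, -75.9, 119.5]
tool_rot: [-0.008, 0.705, 0.013, 0.709]
ft_force: [-0.4, 4.4, 6.0]
opening: 0.1
```

```bash
python3 st.py
```

```text
7.75 pos [519.93 -75.94 119.46] F [-0.4   4.43  5.96] op 0.1
tilt fix [-0.0069  0.0046  0.    ] yaw fix -0.0028
```

>>> servo_tool(moves=[0,-0.06,-0.01,-0.03,0.02,0,1,0,-0.06,-0.01,-0.03,0.02,0,1])

```text
time_s: 7.95
eef_pos: [519.8, -82.8, 118.9]
tool_rot: [-0.01, 0.707, 0.011, 0.707]
ft_force: [0.7, -1.0, 0.2]
opening: 0.1
```

>>> servo_tool(moves=[0,-0.06,-0.01,0,0,0,1])

```text
time_s: 8.05
eef_pos: [519.0, -86.9, 117.7]
tool_rot: [-0.01, 0.707, 0.011, 0.707]
ft_force: [0.2, -0.6, 0.8]
opening: -0.2
```

```bash
python3 st.py
```

```text
8.05 pos [518.98 -86.93 117.7 ] F [ 0.19 -0.6   0.77] op -0.2
tilt fix [-0.0004 -0.0005 -0.    ] yaw fix -0.0016
```

The force dropped and the tip fell at y ≈ -82, so this is the notch. Next I slide to its far wall, keeping just above the key.

>>> servo_tool(moves=[0.01,-0.05,-0.02,0,0,0,1,0.01,-0.05,0,0,0,0,1,0,-0.05,0,0,0,0,1,0,-0.04,0,0,0,0,1])

```text
time_s: 8.45
eef_pos: [518.8, -98.2, 115.3]
tool_rot: [-0.01, 0.708, 0.01, 0.706]
ft_force: [0.1, 1.3, 3.0]
opening: 0.2
```

>>> servo_tool(moves=[0,-0.03,0,0,0,0,1,0,-0.03,0,0,0,0,1])

```text
time_s: 8.65
eef_pos: [518.8, -101.7, 115.3]
tool_rot: [-0.01, 0.708, 0.01, 0.706]
ft_force: [0.7, 1.3, 1.7]
opening: -0.3
```

```bash
python3 st.py
```

```text
8.65 pos [ 518.79 -101.66  115.33] F [0.72 1.34 1.72] op -0.3
tilt fix [-0.0007 -0.0034 -0.    ] yaw fix 0.0
```

>>> servo_tool(moves=[0,-0.03,0,0,0,0,1,0,-0.03,0,0,0,0,1])

```text
time_s: 8.85
eef_pos: [518.7, -102.0, 115.4]
tool_rot: [-0.008, 0.708, 0.013, 0.706]
ft_force: [0.2, 6.2, 3.6]
opening: 0.1
```

>>> servo_tool(moves=[0,-0.02,0,0,0,0,1,0,-0.02,0,0,0,0,1])

```text
time_s: 9.05
eef_pos: [518.7, -102.0, 115.4]
tool_rot: [-0.007, 0.708, 0.015, 0.706]
ft_force: [-0.1, 5.7, 2.4]
opening: 0.3
```

The tip is against the far wall with about 6 N. Now I press down while holding that wall contact.

>>> servo_tool(moves=[0,-0.02,-0.03,-0.05,0,0,1,0,-0.02,-0.04,-0.05,0,0,1,0,-0.02,-0.04,0,0,0,1])

```text
time_s: 9.35
eef_pos: [518.9, -101.9, 112.6]
tool_rot: [-0.01, 0.707, 0.015, 0.707]
ft_force: [-1.8, 5.8, 9.2]
opening: -0.2
```

```bash
python3 st.py
```

```text
9.35 pos [ 518.9  -101.92  112.56] F [-1.85  5.81  9.16] op -0.2
tilt fix [-0.007  -0.0013 -0.    ] yaw fix -0.006
```

>>> servo_tool(moves=[0,-0.02,-0.04,-0.05,0,0,1,0,-0.02,-0.04,-0.05,0,0,1,0,-0.02,-0.04,0,0,0,1])

```text
time_s: 9.65
eef_pos: [518.9, -101.9, 109.8]
tool_rot: [-0.012, 0.707, 0.014, 0.707]
ft_force: [-1.9, 6.2, 9.8]
opening: 0.1
```

>>> servo_tool(moves=[0,-0.02,-0.03,0,0,0,1,0,-0.02,-0.03,0,0,0,1])

```text
time_s: 9.85
eef_pos: [518.9, -101.9, 108.9]
tool_rot: [-0.012, 0.706, 0.016, 0.708]
ft_force: [-2.7, 5.7, 8.1]
opening: -0.4
```

```bash
python3 st.py
```

```text
9.85 pos [ 518.93 -101.87  108.9 ] F [-2.7   5.73  8.09] op -0.4
tilt fix [-0.0059  0.0024  0.    ] yaw fix -0.0105
```

>>> servo_tool(moves=[0,-0.02,-0.04,0,0,0,1,0,-0.02,-0.04,0,0,0,1,0,-0.02,-0.04,0,0,0,1])

```text
time_s: 10.15
eef_pos: [519.0, -101.8, 107.3]
tool_rot: [-0.011, 0.705, 0.019, 0.709]
ft_force: [-5.5, 6.8, 18.4]
opening: 0.2
```

>>> servo_tool(moves=[0,-0.02,-0.04,0,0,0,1,0,-0.02,-0.04,0,0,0,1])

```text
time_s: 10.35
eef_pos: [519.0, -101.8, 107.4]
tool_rot: [-0.01, 0.704, 0.02, 0.71]
ft_force: [-3.9, 6.4, 14.3]
opening: 0.3
```

```bash
python3 st.py
```

```text
10.35 pos [ 518.99 -101.81  107.39] F [-3.86  6.42 14.3 ] op 0.3
tilt fix [-0.0148  0.0079  0.    ] yaw fix -0.0147
```

Hard stop at z = 107.4, 8 mm below where the key stood, with about 6 N on the wall. Now I back off.

>>> servo_tool(moves=[0,0.06,0.06,0,0,0,1,0,0.06,0.2,0,0,0,1,0,0,0.5,0,0,0,1,0,0,0.6,0,0,0,1,-0.4,0.4,0.6,0,0,0,1,-0.6,0.5,0.4,0,0,0,1,-0.6,0.6,0,0,0,0,1,-0.6,0.6,0,0,0,0,1,0,0,0,0,0,0,1,0,0,0,0,0,0,1])

```text
time_s: 11.35
eef_pos: [404.7, 6.6, 231.6]
tool_rot: [-0.013, 0.704, 0.014, 0.71]
ft_force: [-0.2, 0.6, 0.7]
opening: -0.2
```

```bash
python3 st.py
python3 - <<'E'
from station import ctrl
from h import *
for n,b in (("side",(195,400,110,260)),("top",(190,360,85,210))):
    p=ctrl.read_camera(n);cv2.imwrite(f"pics/{n}4.png",cv2.resize(p["color"][b[2]:b[3],b[0]:b[1],::-1],None,fx=3.9,fy=3.9,interpolation=cv2.INTER_CUBIC))
    for q in ("drawer","clear_bottle","amber_bottle","vial"): print(n,q,[(r["score"],r["location"]) for r in ctrl.recognise(q,p)][:1])
E
```

```text
11.35 pos [404.72   6.59 231.59] F [-0.23  0.58  0.74] op -0.2
tilt fix [-0.0017  0.0089  0.    ] yaw fix -0.0092
side drawer [(0.95, [492.2, -59.3, 49.2])]
side clear_bottle [(0.98, [707.5, 13.5, 165.1])]
side amber_bottle [(0.58, [707.6, -107.2, 166.3])]
side vial []
top drawer [(0.55, [494.0, -37.5, 61.9])]
top clear_bottle [(0.62, [708.6, 20.1, 181.0])]
top amber_bottle [(0.93, [713.0, -94.1, 188.0])]
top vial [(0.56, [679.8, -222.1, 133.0])]
```

View pics/side4.png

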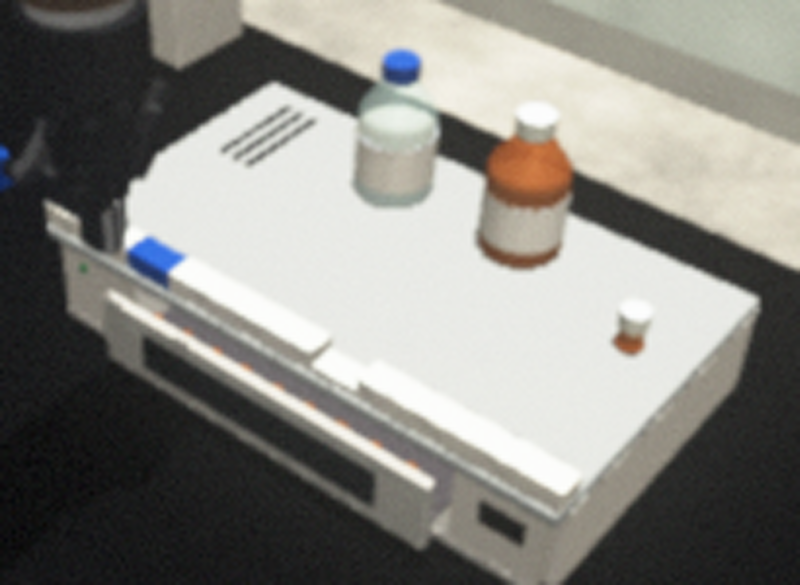

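View pics/top4.png

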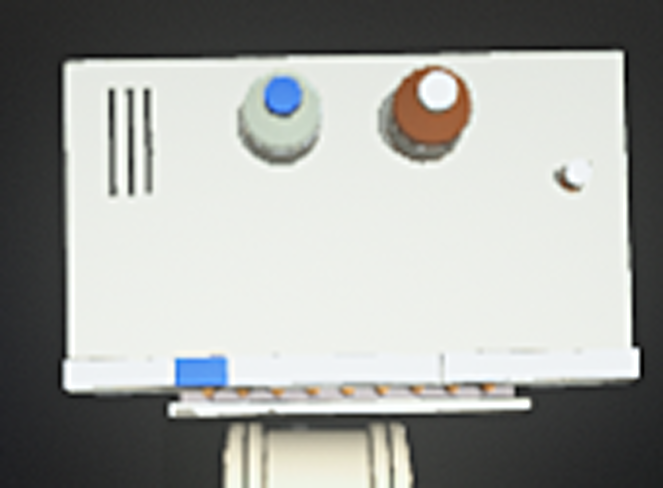

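The drawer is out: in the side crop its panel runs from (110,300) to (435,490), and the key is sunk in the notch at about (340,365). Both bottles and the vial are where they were, and the arm is clear.

```bash
python3 -c "
from station import ctrl
print(ctrl.hand_in())"
```

```text
the job is handed in; nothing more can be done
None
```

The drawer popped out and I handed the job in at about 12 s; the hand-in gives no verdict.

- **What I did:** I put the closed fingertips on the blue pad (about 10 N) and slid them along the rim with about 7 N down. The force dropped at y ≈ -82 mm, where the notch began. I slid on to its far wall and pressed the key down while holding about 6 N against that wall. It met its hard stop after 8 mm (tip from 115.4 to 107.4 mm), then I backed away.
- **Last checks:**
  - **Drawer:** both pictures show it out. The network puts its front about 19 mm further forward than at the start in the side view. That reading is only good to about 4 mm, so it is close to the 18 mm limit; a key fully down should give 24 mm.
  - **Loose things:** the network puts both bottles within about 2 mm of their first positions, and the vial within about 3 mm in the top view. It did not find the vial in the final side view, though the vial is visible there. I did not re-check the beaker, spanner, mouse or tray; the arm did not go near them.
  - **Robot:** the wrist force is near zero and the arm is clear of everything.
- **Disagreement:** the two cameras put the ridge about 5 mm apart in x. I worked between the two values, and the contact forces confirmed the tip was on the pad and rim.

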